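Set the bench address on the pick-light controller

TASK

This packing bench needs its address set on the grey pick-light controller: counting from the end with the lamp dome, slide the first switch on, the second off and the third on. On is towards the white terminal strip. Push each switch fully home, including any that was left part-way.

Things in the scene. Friction and masses are not known exactly. Their poses are not given: they have to be found in the camera images.
- controller: Grey control box fixed on the bench, x -75..+105, y -90..+135 mm, flat top at 45 mm. Origin at bench height under the middle switch; z up. Three slots along x, 55 mm apart, each with a black slide switch. The +y end has a white lamp dome (x 0, y 113, 30 wide, top at 68 mm); the +x edge a white terminal strip (x 83..103, top at 56 mm). Near it stand loose bystanders up to 70 mm tall.
- switch1 (a joint): First switch, next to the lamp dome. Slide travel in m: 0 off, 0.030 on (towards the strip, +x). Knob: upright black block 10 mm (x) by 14 mm (y), 46 to 71 mm above the bench, its centre at x = value - 0.015, y = +0.055 m in the controller's frame. A push of 2 N moves it; it stays where left; hard stop at both ends.
- switch2 (a joint): Second (middle) switch: as switch1, but at y = 0.
- switch3 (a joint): Third switch, farthest from the lamp dome: as switch1, but at y = -0.055 m.

How it is judged (in metres and radians):
At the end, for the whole second after the job is handed in: The first switch is on, the second off and the third on, each within 10 mm of its end stop (travel 30 mm) (value of joint each of switch1, switch3 above 0.02 m and value of joint switch2 below 0.01 m); the robot touches nothing.
It also fails if it takes over 35 s, if anything falls off the work surface, if the arm or the gripper's body presses on something with over 40 N, if the wrist force passes 120 N, or if a joint passes its speed limit or range.

ROBOT

A 7-joint arm with a two-finger parallel gripper is mounted at the origin on the work surface. World frame = base frame: x ahead of the robot, y to its left, z up, the work surface at z = 0. Lengths are in mm, angles in rad, forces in N, time in s.
With the tool pointing down it reaches from about 400 to 875 mm from the base axis. Payload 4.4 kg.
Tool frame: the origin (TCP) lies at the very end of the fingers, on their centre line; the grasp point (between the pads) lies behind it (ctrl.hold_point_z is the z of the grasp point in the tool frame, in mm); z points along the fingers, y is the direction in which the jaws open and shut (so a half turn about z gives the same grasp; the last joint's range is limited). The gripper opens to 85 mm and grips with 20 to 120 N. Pads are 22 mm wide; open, the fingers measure 114 mm over their backs; the gripper's body (76 mm by 85 mm) begins 54 mm behind the grasp point. The pads swing forward as they close: fully open they stand 13 mm farther back than shut.
Start: joints at [1.082, 0.628, 0.038, 1.517, -0.027, 0.996, -0.02], TCP at [266.735, -592.765, 193.113] pointing down, gripper open.
Joint ranges: [-3.06, 3.06], [-0.37, 2.12], [-1.25, 1.32], [0.18, 2.47], [-1.1, 4.24], [0.23, 1.98], [-2.94, 2.94]. Speed limits (rad/s): [2.57, 2.57, 3.14, 3.14, 3.14, 3.14, 3.14].

INTERFACE

Orientations are given as [roll, pitch, yaw] about the fixed x, y, z axes, in that order (R = Rz(yaw) Ry(pitch) Rx(roll)).
In Python, from cell import ctrl, vision gives the robot as it stands.
- The arm moves only by the shell command python3 -m crank 'ROWS' [OPENING]. ROWS is JSON, a list of rows, each an object of numbers: "x", "y", "z": the shift along the tool's x, y, z in cm; "spin": the turn about the tool's z in rad. A call has 1 to 5 rows; each row shifts and turns the commanded pose from where the row before left it, along the tool's axes as they then stand; what a row does not reach is not made up. A row lasts 1/10 s, in which the tool goes at most 50 mm and 8.59 degrees, less where a joint would pass 70% of its speed; a pose out of reach is approached as far as the arm can. A call is refused whole if a number of a shift passes 5 or a number of a turn 0.15, either way. A call with a gripper value outside its range is refused whole. OPENING is the opening in per cent of the stroke, from 0 (shut) to 100 (fully open), set as the call begins (- or left out, the last holds). The fingers move at their own pace and stop on an object; the grip force is fixed at half the most. Time passes only in rows, so rows that do not move let the fingers close. It gives the time, the measured TCP pose, the force and the opening at its end, in the units of the state.
- ctrl.read_state(): the state, without advancing time (a new reading comes with each control period).
- vision.get_image(name): name is "scene" or "top" or "wrist"; returns the picture (384x512x3 uint8, blue, green, red); there is no depth.
- vision.calibration(name): a dict with "vfov" (degrees; the focal length in pixels is half the picture's height over the tangent of half this angle, whatever the lens; pixels are square), "cx", "cy" (the principal point, pixels), "eye" and "rotation" of the camera in the world. Camera axes: x right, y up, looking along -z (the intrinsics and any distortion apply to the point x, -y, -z); pixel columns grow to the right and rows downward; lengths in mm; the calibration is good to about 2 mm. A picture is of the moment at which its call begins: read the wrist's pose just before it. calibration takes no time and is no camera call; for the wrist camera it gives the pose at the moment of the call.
- ctrl.finish_job(): hands the job in, once; it reports no verdict.
Trained networks look in the newest picture that a camera, given by its name, has taken for a name from the list of things; names that differ only in an ending like _2 or _b are one class to them, and where a whole thing is asked for, a point or a joint stands for the part that bears it (a point fixed in the world has none). Each returns a list of dicts, best first, with "score" (0 to 1); they miss things now and then, are a little off and sometimes report something else, mostly with a low value. They report only what shows in the picture. A call takes as long as a camera call.
- vision.boxes_of(name, camera): "extent" ([left, top, right, bottom] in pixels, round what is visible of it).
- vision.regions_of(name, camera): "mask" (384x512 bool, what is visible of it) and "extent" ([left, top, right, bottom] in pixels, round what is visible of it).
- vision.place_of(name, camera): "point" ([column, row] in pixels: a listed point, or the origin of a listed thing).
The state is a dict: "clock": time; "qpos": joint angles; "qd": joint speeds; "tau": joint torques, N m; "eef_pos": TCP position; "tool_rot": TCP orientation; "force": force on the tool from outside, world axes, zero at the start; "torque": the same for the moment, N m; "width": finger opening in mm.
Only numpy, scipy, OpenCV 4.12 (cv2) and the standard library are available. Lean on these libraries where they do the work, as an engineer would, in place of code of your own. Each camera call takes 0.05 s, during which the arm holds its last target.

## Working session

There is one attempt and no reset: what is moved stays moved. The work goes in short steps, Python scripts to look and compute and a shell command to move; the robot and the scene stay as the last step left them, time stands still between calls to the robot, and variables do not carry over. Pictures are saved under pics/ and viewed, and the job is handed in when it is done.

```bash
ls; mkdir -p pics
python3 - <<'E'
from cell import ctrl, vision
import cv2
for n in("scene","top","wrist"):
    cv2.imwrite(f"pics/{n}0.png",vision.get_image(n)); c=vision.calibration(n); print(n,c)
    if n!="wrist":
        for t in("controller","switch1","switch2","switch3"):
            print(t,[(round(d["score"],2),d["point"]) for d in vision.place_of(t,n)][:3])
print(ctrl.read_state(), ctrl.hold_point_z)
E
```

```text
pics
scene {'vfov': 51.92433218227119, 'cx': 255.8138030649027, 'cy': 186.5133689105988, 'eye': array([872.76228781, 280.22000131, 571.47557145]), 'rotation': array([ 0.62407048, -0.01031795,  2.16266653])}
controller [(0.93, [170.1, 172.9])]Traceback (most recent call last):
  File "<stdin>", line 7, in <module>
ValueError: it knows: controller
```

Run:
```python
from cell import ctrl, vision
import cv2
for n in("top","wrist"):
    cv2.imwrite(f"pics/{n}0.png",vision.get_image(n)); c=vision.calibration(n); print(n,c)
    print([(round(d["score"],2),d["point"]) for d in vision.place_of("controller",n)][:3])
print(ctrl.read_state(), ctrl.hold_point_z)
```

```text
top {'vfov': 43.496887266550075, 'cx': 252.52924840093215, 'cy': 191.09049593066428, 'eye': array([422.32220778,  65.34607531, 788.34809405]), 'rotation': array([ 0.18336194, -0.01070448, -1.57826298])}
[(0.61, [335.8, 177.0])]
wrist {'vfov': 63.10263343375617, 'cx': 251.52934202625235, 'cy': 193.48317703868574, 'eye': array([ 328.43193863, -563.35832835,  372.94743878]), 'rotation': array([-2.74116338e-01,  1.09608272e-03, -1.14834093e+00])}
[]
{'clock': 0.3, 'qpos': array([ 1.08220528,  0.62873566,  0.03849275,  1.51769352, -0.02703827,
        0.99632089, -0.02000667]), 'qd': array([-0.00130837, -0.00232914, -0.00046312, -0.0033064 , -0.0017753 ,
       -0.00030467, -0.00086248]), 'tau': array([-3.36416328e-03, -5.62722695e+01,  1.22298069e+00, -1.93372160e+01,
        1.07921840e-02,  6.63890736e-03,  1.23671356e-06]), 'eef_pos': array([ 266.64162102, -592.5538689 ,  192.80153791]), 'tool_rot': array([-3.14095283e+00, -4.02233846e-05,  4.22737771e-01]), 'force': array([ 0.54133577, -0.43224175, -0.70128137]), 'torque': array([ 0.00203812, -0.00959176, -0.00038457]), 'width': 85.1779797652799} -18.700000000000003
```

View pics/scene0.png

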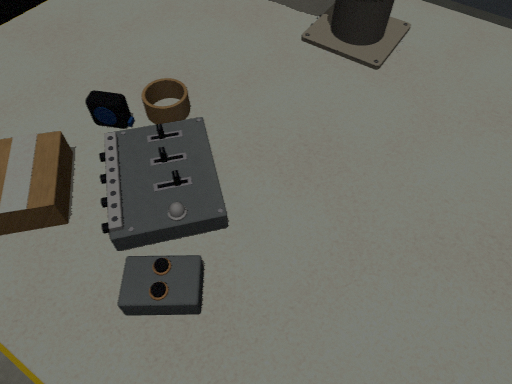

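View pics/top0.png

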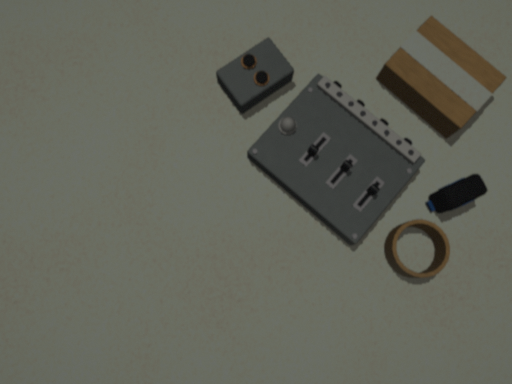

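View pics/wrist0.png

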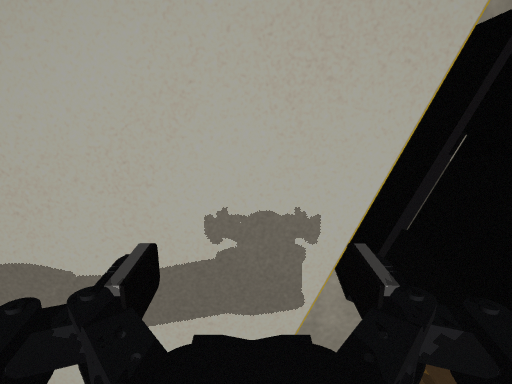

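The scene picture shows the controller at about (165,180), with the dome at (177,211) and the strip on its left side. The top picture shows it at about (335,160), dome at (288,126), strip along its upper right. The wrist camera shows only bench. I'll enlarge both controller views for landmarks.

Run:
```python
import cv2,numpy as np
for n,(x0,y0) in {"top":(235,65),"scene":(85,105)}.items():
    a=cv2.imread(f"pics/{n}0.png")[y0:y0+150,x0:x0+200]
    a=cv2.resize(a,None,fx=4,fy=4,interpolation=cv2.INTER_CUBIC)
    a=np.clip(a.astype(float)*1.7,0,255).astype('uint8')
    for k in range(0,200,20):cv2.putText(a,str(x0+k),(k*4,10),0,.35,(0,255,255));cv2.line(a,(k*4,0),(k*4,600),(0,120,120),1)
    for k in range(0,150,20):cv2.putText(a,str(y0+k),(0,k*4+4),0,.35,(0,255,255));cv2.line(a,(0,k*4),(800,k*4),(0,120,120),1)
    cv2.imwrite(f"pics/{n}z.png",a)
```

```text
(no output)
```

View pics/topz.png

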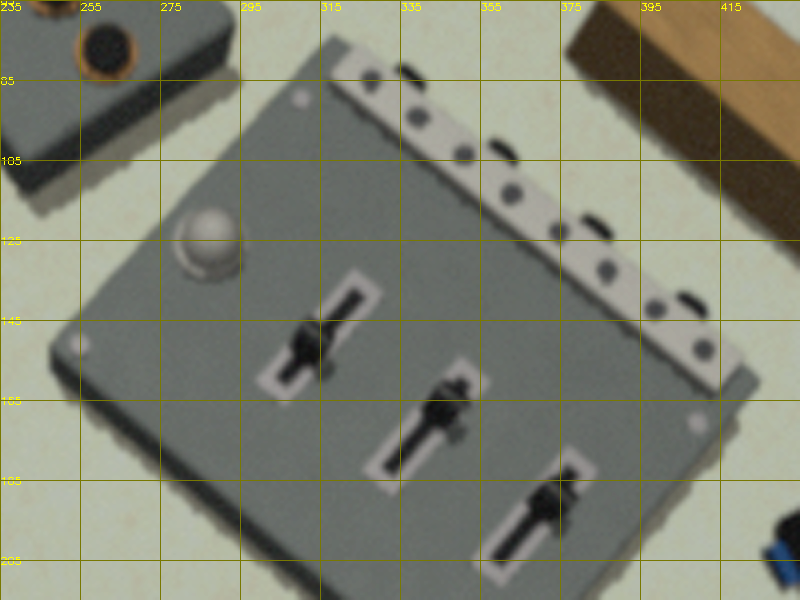

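View pics/scenez.png

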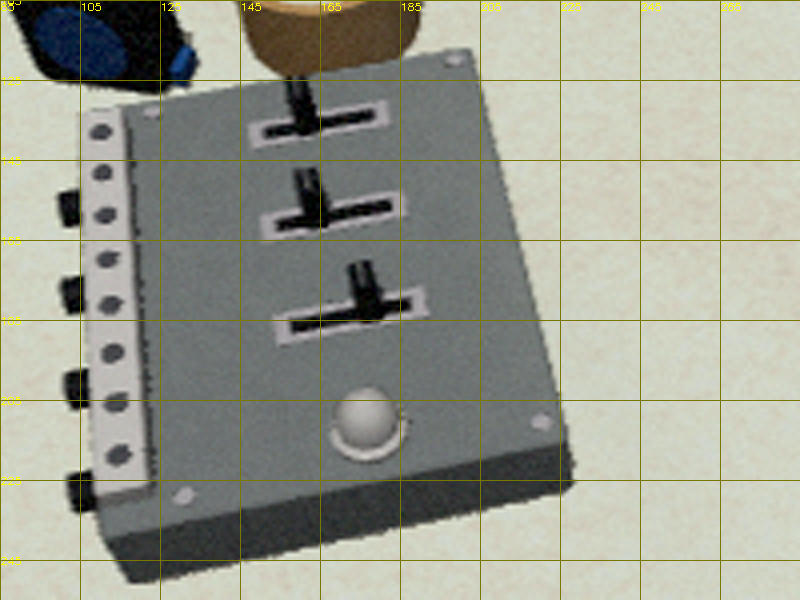

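Landmarks are readable: in the top view, slot plates centre at about (315,149), (342,171), (369,194). In the scene view they are at (172.5,183.5), (168,159), (164.5,136). Next I'll fit the pose.

```bash
cat > h.py <<'E'
import numpy as np
from scipy.spatial.transform import Rotation as R
from scipy.optimize import least_squares
CAL={"top":dict(vfov=43.496887266550075,cx=252.52924840093215,cy=191.09049593066428,eye=[422.32220778,65.34607531,788.34809405],rotation=[0.18336194,-0.01070448,-1.57826298]),
"scene":dict(vfov=51.92433218227119,cx=255.8138030649027,cy=186.5133689105988,eye=[872.76228781,280.22000131,571.47557145],rotation=[0.62407048,-0.01031795,2.16266653])}
def proj(P,c):
    f=192/np.tan(np.radians(c["vfov"])/2)
    p=R.from_euler("xyz",c["rotation"]).inv().apply(np.atleast_2d(P)-c["eye"])
    return np.c_[c["cx"]+f*p[:,0]/-p[:,2], c["cy"]+f*p[:,1]/p[:,2]]
def ray(px,c,z):
    f=192/np.tan(np.radians(c["vfov"])/2)
    d=R.from_euler("xyz",c["rotation"]).apply([(px[0]-c["cx"])/f,-(px[1]-c["cy"])/f,-1])
    e=np.array(c["eye"]); return e+d*(z-e[2])/d[2]
def w2(pose,P):
    x,y,a=pose; P=np.atleast_2d(P); return R.from_euler("z",a).apply(P)+[x,y,0]
E
cat > fit.py <<'E'
from h import *
L={"top":[((-75,135,45),(247.5,151.7)),((105,135,45),(318.7,73.7)),((105,-90,45),(425,160)),((0,55,46),(315,149)),((0,0,46),(341.8,171.3)),((0,-55,46),(368.8,193.8))],
"scene":[((-75,-90,45),(202.5,117)),((-75,135,45),(226.2,215)),((105,135,45),(110.5,240)),((0,55,46),(172.5,183.5)),((0,0,46),(168.3,158.8)),((0,-55,46),(164.5,136))]}
def res(p,ks): return np.concatenate([(proj(w2(p,[l[0] for l in L[k]]),CAL[k])-[l[1] for l in L[k]]).ravel() for k in ks])
o=ray((341.8,171.3),CAL["top"],46); print(o, ray((168.3,158.8),CAL["scene"],46))
for ks in (["top"],["scene"],["top","scene"]):
    best=min((least_squares(res,[o[0],o[1],a],args=(ks,)) for a in np.arange(-3,3.2,1)),key=lambda r:r.cost)
    print(ks,best.x,np.round(best.fun.reshape(-1,2),1).tolist())
pose=best.x
T={"top":[(313,149),(345.7,166),(372.5,190)],"scene":[(175.0,172),(161.5,149),(159,125.5)]}
# knob top centre estimates: value by minimising
for k,n in T.items(): pass
for i,y in enumerate((55,0,-55)):
    for k in CAL:
        print(i+1,k,[np.round(proj(w2(pose,(v-15,y,71)),CAL[k])[0],1).tolist() for v in (0,10,20,30)],[np.round(proj(w2(pose,(v-15,y,46)),CAL[k])[0],1).tolist() for v in (0,10,20,30)])
E
python3 fit.py
```

```text
[591.03973901 -85.28469817  46.        ] [591.96566    -83.89333596  46.        ]
['top'] [590.46940968 -84.99993059  -0.7263821 ] [[-1.1, 0.0], [-0.3, -1.3], [1.7, -0.1], [-0.0, 0.5], [-0.2, 0.4], [-0.1, 0.4]]
['scene'] [592.00300586 -83.68313887  -0.72617624] [[-0.1, -0.9], [1.2, -0.1], [-1.2, 0.0], [0.1, 0.4], [0.1, 0.1], [0.1, 0.1]]
['top', 'scene'] [591.05898793 -84.52342762  -0.72732589] [[-1.4, -0.4], [-0.5, -1.7], [1.4, -0.4], [-0.3, 0.1], [-0.5, -0.0], [-0.4, 0.1], [-0.1, -1.4], [1.0, -0.7], [-1.3, -0.8], [0.0, -0.3], [0.1, -0.5], [0.1, -0.5]]
1 top [[310.7, 151.8], [314.9, 147.1], [319.0, 142.4], [323.1, 137.7]] [[308.7, 155.9], [312.7, 151.3], [316.7, 146.8], [320.7, 142.3]]
1 scene [[179.4, 172.2], [173.1, 173.4], [166.8, 174.6], [160.5, 175.8]] [[181.6, 181.5], [175.5, 182.7], [169.5, 183.8], [163.4, 185.0]]
2 top [[338.3, 174.8], [342.4, 170.0], [346.5, 165.3], [350.6, 160.5]] [[335.3, 178.2], [339.3, 173.6], [343.3, 169.0], [347.3, 164.4]]
2 scene [[174.8, 147.1], [168.8, 148.2], [162.8, 149.3], [156.8, 150.3]] [[177.1, 156.7], [171.3, 157.8], [165.5, 158.8], [159.6, 159.9]]
3 top [[366.3, 198.3], [370.4, 193.4], [374.5, 188.5], [378.6, 183.7]] [[362.4, 200.9], [366.4, 196.2], [370.3, 191.5], [374.3, 186.8]]
3 scene [[170.6, 124.2], [164.9, 125.2], [159.2, 126.2], [153.4, 127.2]] [[172.9, 134.1], [167.4, 135.1], [161.8, 136.0], [156.2, 137.0]]
```

The fit agrees across cameras to about 2 mm: origin (591, -84.5), yaw -0.727. The reach is right, and the knobs sit near v≈8, 20 and 20 mm, so all three need moving. The plan is to shut the gripper, align tool x with controller x and push each knob with the pad edges. First the spin of about +1.15 rad.

```bash
cat > go.py <<'E'
import sys; from h import *
from cell import ctrl
s=ctrl.read_state(); pose=(591.06,-84.52,-.7273)
t=R.from_euler("xyz",s["tool_rot"])
c=R.from_euler("z",-pose[2]).apply(np.array(s["eef_pos"])-[pose[0],pose[1],0])
print("t",round(s["clock"],2),"ctrl-frame TCP",np.round(c,1),"yaw err",round(s["tool_rot"][2]-pose[2],3),"rot",np.round(s["tool_rot"],3),"F",np.round(s["force"],1),"w",round(s["width"],1),"q",np.round(s["qpos"],2))
if len(sys.argv)>1:
    g=[float(v) for v in sys.argv[1:4]]
    print("tool shift cm",np.round(t.inv().apply(w2(pose,g)[0]-s["eef_pos"])/10,2))
E
python3 -m crank '[{"spin":0.144},{"spin":0.144},{"spin":0.144},{"spin":0.144}]' 0
python3 -m crank '[{"spin":0.144},{"spin":0.144},{"spin":0.144},{"spin":0.144}]'
python3 go.py -40 55 150
```

```text
t 0.3 ctrl-frame TCP [  95.4 -595.2  192.8] yaw err 1.15 rot [-3.141 -0.     0.423] F [ 0.5 -0.4 -0.7] w 85.2 q [ 1.08  0.63  0.04  1.52 -0.03  1.   -0.02]
tool shift cm [ 53.81 -38.92   4.31]invalid input at $[0]: expected keys x, y, z, spin
invalid input at $[0]: expected keys x, y, z, spin
```

All four keys are required.

```bash
python3 -m crank '[{"x":0,"y":0,"z":0,"spin":0.144},{"x":0,"y":0,"z":0,"spin":0.144},{"x":0,"y":0,"z":0,"spin":0.144},{"x":0,"y":0,"z":0,"spin":0.144}]' 0
python3 -m crank '[{"x":0,"y":0,"z":0,"spin":0.144},{"x":0,"y":0,"z":0,"spin":0.144},{"x":0,"y":0,"z":0,"spin":0.144},{"x":0,"y":0,"z":0,"spin":0.144}]'
python3 go.py -40 55 150
```

```text
clock: 0.7
eef_pos: [266.8, -592.7, 193.1]
tool_rot: [-3.141, -0.0, -0.159]
force: [-0.2, 0.4, 0.5]
width: 28.2
clock: 1.1
eef_pos: [266.9, -592.6, 193.1]
tool_rot: [-3.141, 0.0, -0.735]
force: [-0.4, -0.1, -0.1]
width: -0.0
t 1.1 ctrl-frame TCP [  95.7 -595.1  193.1] yaw err -0.008 rot [-3.141  0.    -0.735] F [-0.4 -0.1 -0.1] w -0.0 q [ 0.9   0.65  0.36  1.52 -0.25  1.01 -0.98]
tool shift cm [-14.07 -64.9    4.32]
```

```bash
python3 -m crank '[{"x":-0.94,"y":-4.33,"z":0,"spin":0},{"x":-0.94,"y":-4.33,"z":0,"spin":0},{"x":-0.94,"y":-4.33,"z":0,"spin":0},{"x":-0.94,"y":-4.33,"z":0,"spin":0},{"x":-0.94,"y":-4.33,"z":0,"spin":0}]'
python3 -m crank '[{"x":-0.94,"y":-4.33,"z":0,"spin":0},{"x":-0.94,"y":-4.33,"z":0,"spin":0},{"x":-0.94,"y":-4.33,"z":0,"spin":0},{"x":-0.94,"y":-4.33,"z":0,"spin":0},{"x":-0.94,"y":-4.33,"z":0,"spin":0}]'
python3 go.py -40 55 150
```

```text
clock: 1.6
eef_pos: [376.8, -398.3, 193.2]
tool_rot: [-3.141, -0.0, -0.729]
force: [1.5, -0.6, 1.0]
width: 0.1
clock: 2.1
eef_pos: [485.9, -205.5, 193.3]
tool_rot: [-3.141, -0.0, -0.729]
force: [-0.0, -0.8, 1.2]
width: -0.1
t 2.1 ctrl-frame TCP [   1.9 -160.3  193.3] yaw err -0.002 rot [-3.141 -0.    -0.729] F [-0.  -0.8  1.2] w -0.1 q [ 0.09  0.48  0.37  1.87 -0.23  0.84 -1.72]
tool shift cm [ -4.23 -21.52   4.34]
```

Switch 3 is nearest, so it goes first.

```bash
python3 -m crank '[{"x":-1.4,"y":-3.5,"z":0,"spin":0},{"x":-1.4,"y":-3.5,"z":0,"spin":0},{"x":-1.4,"y":-3.5,"z":0,"spin":0},{"x":0,"y":0,"z":3,"spin":0},{"x":0,"y":0,"z":2,"spin":0}]'
python3 -m crank '[{"x":0,"y":0,"z":0,"spin":0},{"x":0,"y":0,"z":0,"spin":0}]'
python3 go.py -40 -55 54
python3 - <<'E'
from cell import vision
import cv2
for n in("wrist","top"): cv2.imwrite(f"pics/{n}1.png",vision.get_image(n))
E
```

```text
clock: 2.6
eef_pos: [524.2, -98.7, 142.2]
tool_rot: [-3.141, 0.0, -0.725]
force: [-0.3, -0.5, 0.4]
width: -0.0
clock: 2.8
eef_pos: [523.8, -101.3, 143.4]
tool_rot: [3.141, -0.0, -0.73]
force: [0.5, -0.0, 0.2]
width: -0.1
t 2.8 ctrl-frame TCP [-39.1 -57.2 143.4] yaw err -0.002 rot [ 3.141 -0.    -0.73 ] F [ 0.5 -0.   0.2] w -0.1 q [-0.09  0.55  0.34  1.9  -0.26  0.73 -1.9 ]
tool shift cm [-0.1  -0.22  8.94]
```

View pics/wrist1.png

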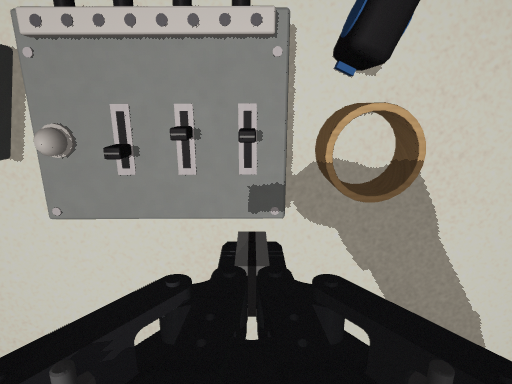

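The wrist picture shows the shut fingers at column 252, in line with switch 3 (247,135), with the knobs where I fitted them. The ring at (370,150) is clear. I'll descend behind knob 3.

```bash
python3 -m crank '[{"x":0,"y":-0.2,"z":3,"spin":0},{"x":0,"y":0,"z":3,"spin":0},{"x":0,"y":0,"z":2.0,"spin":0},{"x":0,"y":0,"z":0.9,"spin":0},{"x":0,"y":0,"z":0,"spin":0}]'
python3 go.py -1 -55 54
```

```text
clock: 3.4
eef_pos: [525.1, -99.7, 54.0]
tool_rot: [3.141, 0.0, -0.73]
force: [0.7, -1.0, 0.4]
width: -0.2
t 3.4 ctrl-frame TCP [-39.2 -55.2  54. ] yaw err -0.002 rot [ 3.141  0.    -0.73 ] F [ 0.7 -1.   0.4] w -0.2 q [-0.04  0.69  0.27  1.97 -0.33  0.53 -1.84]
tool shift cm [ 3.82 -0.03  0.  ]
```

```bash
python3 -m crank '[{"x":0.8,"y":0,"z":0,"spin":0},{"x":0.8,"y":0,"z":0,"spin":0},{"x":0.8,"y":0,"z":0,"spin":0},{"x":0.6,"y":0,"z":0,"spin":0},{"x":0.4,"y":0,"z":0,"spin":0}]'
python3 -m crank '[{"x":0.2,"y":0,"z":0,"spin":0},{"x":0,"y":0,"z":0,"spin":0}]'
python3 go.py -1 -55 54
```

```text
clock: 3.9
eef_pos: [551.3, -122.9, 54.5]
tool_rot: [-3.141, -0.001, -0.73]
force: [0.3, 0.4, 0.9]
width: -0.2
clock: 4.1
eef_pos: [552.0, -123.6, 54.1]
tool_rot: [3.142, 0.0, -0.729]
force: [0.4, 0.6, 0.0]
width: 0.4
t 4.1 ctrl-frame TCP [ -3.2 -55.2  54.1] yaw err -0.002 rot [ 3.142  0.    -0.729] F [0.4 0.6 0. ] w 0.4 q [-0.    0.72  0.27  1.88 -0.32  0.59 -1.82]
tool shift cm [ 0.22 -0.02  0.01]
```

Run:
```python
from cell import vision
import cv2
cv2.imwrite("pics/wrist2.png",vision.get_image("wrist"))
a=vision.get_image("scene")[95:245,75:275]
cv2.imwrite("pics/scene2.png",cv2.resize(a,None,fx=4,fy=4,interpolation=2))
```

```text
(no output)
```

View pics/wrist2.png

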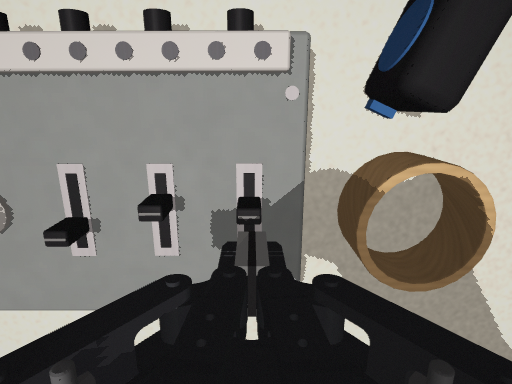

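View pics/scene2.png

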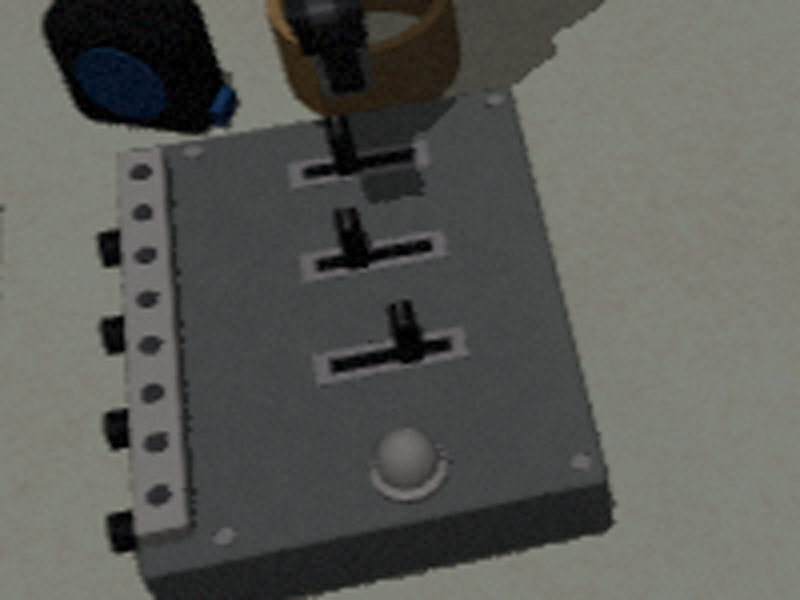

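Run:
```python
from h import *
from cell import vision,ctrl
s=ctrl.read_state();print(s["eef_pos"],s["tool_rot"],s["width"],ctrl.hold_point_z)
for z in (0,-20):
  for n in ("top","scene","wrist"):
    c=vision.calibration(n); c["rotation"]=list(c["rotation"])
    print(n,z,proj(np.array(s["eef_pos"])-[0,0,z],c), "knobs v20",[proj(w2((591.06,-84.52,-.7273),(5,y,71)),c)[0].round(1).tolist() for y in(55,0,-55)])
import cv2
a=vision.get_image("top")[65:265,235:485]
cv2.imwrite("pics/top3.png",np.clip(cv2.resize(a,None,fx=3,fy=3,interpolation=2)*1.6,0,255).astype('uint8'))
```

```text
[ 551.630824   -123.20303747   53.9985299 ] [ 3.14146002e+00  6.55971181e-04 -7.29093083e-01] 0.016697115694673546 -18.700000000000003
top 0 [[368.18912849 194.78177911]] knobs v20 [[319.0, 142.4], [346.5, 165.3], [374.5, 188.5]]
scene 0 [[165.89196973 132.05088834]] knobs v20 [[166.8, 174.6], [162.8, 149.3], [159.2, 126.2]]
wrist 0 [[252.11494196 219.44592257]] knobs v20 [[53.3, 215.8], [152.6, 215.6], [251.9, 215.4]]
top -20 [[371.45404995 192.47117725]] knobs v20 [[319.0, 142.4], [346.5, 165.3], [374.5, 188.5]]
scene -20 [[163.89381423 124.08725229]] knobs v20 [[166.8, 174.6], [162.8, 149.3], [159.2, 126.2]]
wrist -20 [[252.17659105 232.18466655]] knobs v20 [[53.3, 215.8], [152.6, 215.6], [251.9, 215.4]]
```

View pics/top3.png

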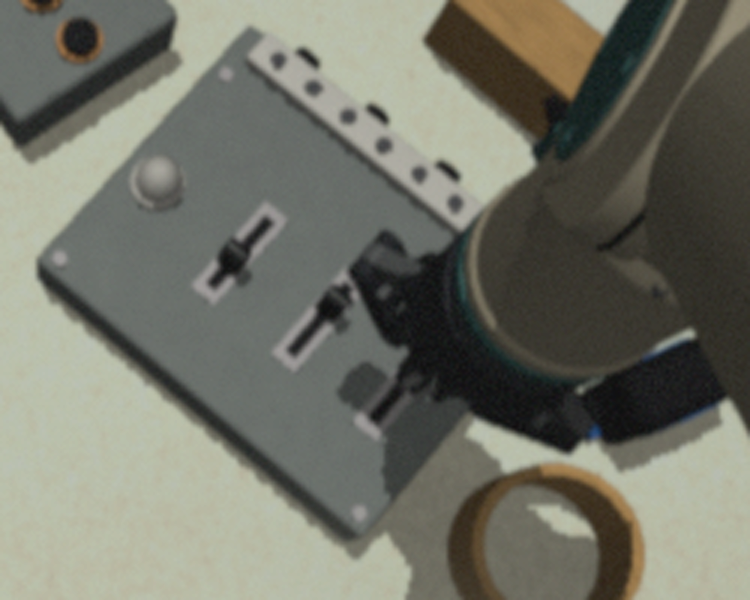

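The pictures disagree with the state. Knob 3 at (249,208) in the wrist view hasn't moved. In the scene view the finger end shows at (161,118), where the reported TCP should project to (166,132). So the real finger end seems about 30-35 mm higher than reported, above the knob. I'll back off and measure that offset properly before descending further.

```bash
python3 -m crank '[{"x":-1.2,"y":0,"z":0,"spin":0},{"x":-1.2,"y":0,"z":0,"spin":0},{"x":-1.2,"y":0,"z":0,"spin":0},{"x":-0.2,"y":0,"z":0,"spin":0},{"x":0,"y":0,"z":0,"spin":0}]'
python3 go.py -40 -55 54
python3 - <<'E'
from h import *
from cell import vision,ctrl
import cv2
p=np.array(ctrl.read_state()["eef_pos"])
for n,(x0,y0) in {"wrist":(170,180),"scene":(110,60)}.items():
    c=vision.calibration(n); a=vision.get_image(n)[y0:y0+120,x0:x0+160]
    a=np.clip(cv2.resize(a,None,fx=5,fy=5,interpolation=2)*2.0,0,255).astype('uint8')
    for dz in (0,10,20,30,40,50):
        q=(proj(p+[0,0,dz],c)[0]-[x0,y0])*5; q=tuple(int(v) for v in q)
        cv2.circle(a,q,3,(0,0,255),-1); cv2.putText(a,str(dz),(q[0]+40,q[1]+4),0,.4,(0,0,255))
    cv2.imwrite(f"pics/{n}4.png",a)
E
```

```text
clock: 4.75
eef_pos: [523.3, -97.4, 54.3]
tool_rot: [-3.141, 0.0, -0.728]
force: [0.9, 0.2, 0.4]
width: -0.1
t 4.75 ctrl-frame TCP [-42.1 -54.7  54.3] yaw err -0.001 rot [-3.141  0.    -0.728] F [0.9 0.2 0.4] w -0.1 q [-0.04  0.68  0.27  1.97 -0.34  0.53 -1.84]
tool shift cm [0.21 0.03 0.03]
```

View pics/wrist4.png

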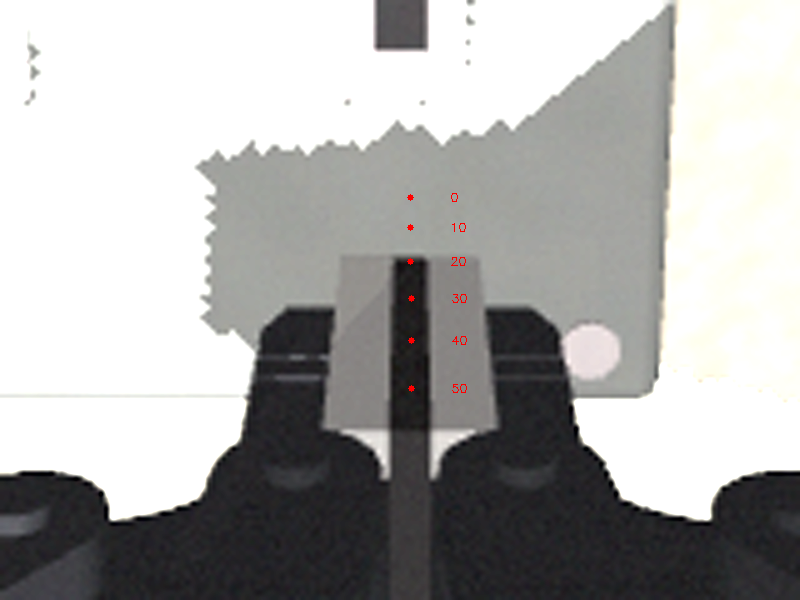

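View pics/scene4.png

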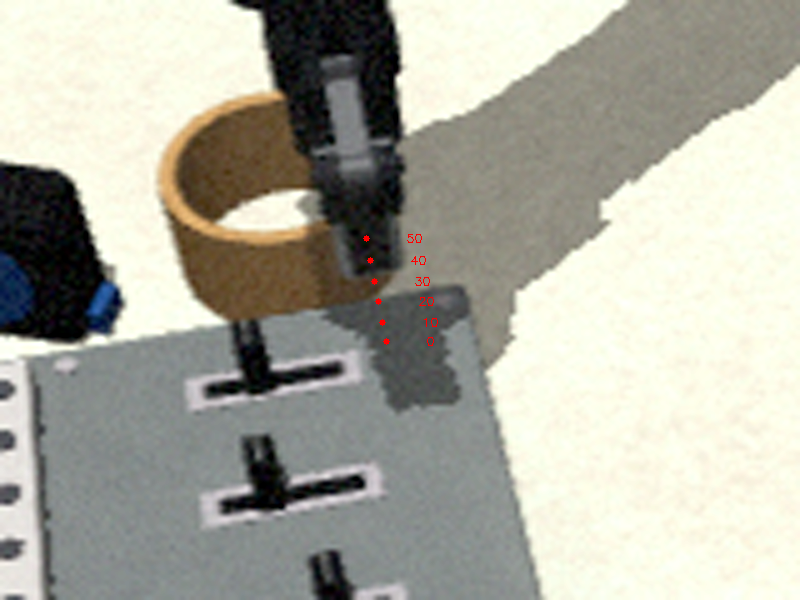

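Both views agree roughly: the finger end is about 33 mm (scene) behind the reported TCP. I'll lower about 28 mm in small steps and check force and pictures.

```bash
python3 -m crank '[{"x":0.1,"y":0,"z":0.8,"spin":0},{"x":0,"y":0,"z":0.8,"spin":0},{"x":0,"y":0,"z":0.8,"spin":0},{"x":0,"y":0,"z":0.4,"spin":0},{"x":0,"y":0,"z":0,"spin":0}]'
python3 go.py -40 -55 26
python3 - <<'E'
from h import *
from cell import vision,ctrl
import cv2
p=np.array(ctrl.read_state()["eef_pos"])
for n,(x0,y0) in {"scene":(110,80)}.items():
    c=vision.calibration(n); a=vision.get_image(n)[y0:y0+120,x0:x0+160]
    a=np.clip(cv2.resize(a,None,fx=5,fy=5,interpolation=2)*1.6,0,255).astype('uint8')
    for dz in (0,10,20,30,40,50):
        q=(proj(p+[0,0,dz],c)[0]-[x0,y0])*5; q=tuple(int(v) for v in q)
        cv2.circle(a,q,3,(0,0,255),-1); cv2.putText(a,str(dz),(q[0]+40,q[1]+4),0,.4,(0,0,255))
    cv2.imwrite(f"pics/{n}5.png",a)
E
```

```text
clock: 5.35
eef_pos: [523.6, -98.8, 25.1]
tool_rot: [3.141, 0.002, -0.729]
force: [-0.7, 0.2, 0.4]
width: -0.0
t 5.35 ctrl-frame TCP [-40.9 -55.5  25.1] yaw err -0.002 rot [ 3.141e+00  2.000e-03 -7.290e-01] F [-0.7  0.2  0.4] w -0.0 q [-0.02  0.73  0.24  1.98 -0.35  0.47 -1.82]
tool shift cm [ 0.09 -0.05 -0.09]
```

View pics/scene5.png

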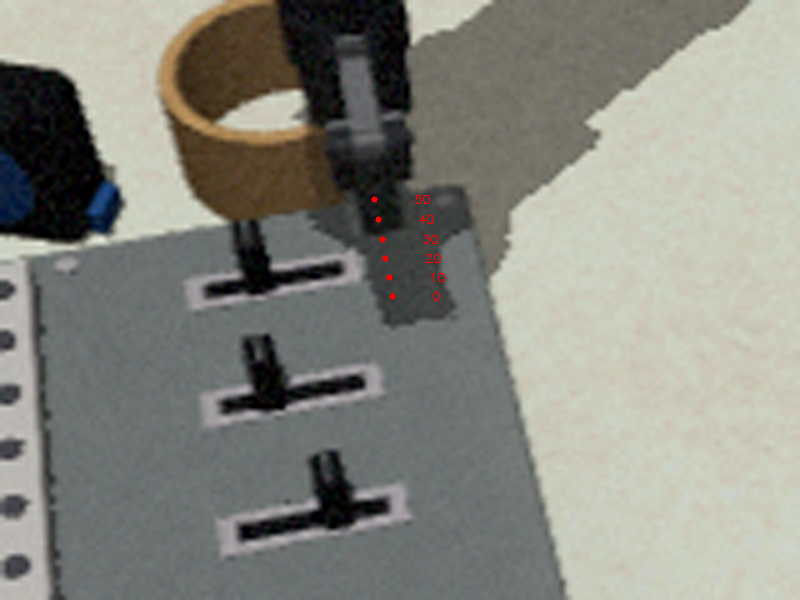

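There is no contact with the reported TCP at z=25, below the box top, which confirms the offset. The tip is now at about 60 mm and knob tops are at 71. I'll go down 4 mm more and push.

```bash
python3 -m crank '[{"x":0.1,"y":0,"z":0.4,"spin":0},{"x":0.8,"y":0,"z":0,"spin":0},{"x":0.8,"y":0,"z":0,"spin":0},{"x":0.6,"y":0,"z":0,"spin":0},{"x":0.6,"y":0,"z":0,"spin":0}]'
python3 -m crank '[{"x":0.4,"y":0,"z":0,"spin":0},{"x":0.3,"y":0,"z":0,"spin":0},{"x":0,"y":0,"z":0,"spin":0}]'
python3 go.py -1 -55 22
python3 - <<'E'
from cell import vision
import cv2
cv2.imwrite("pics/wrist6.png",vision.get_image("wrist"))
E
```

```text
clock: 5.9
eef_pos: [546.8, -118.9, 22.3]
tool_rot: [-3.141, -0.001, -0.73]
force: [-0.1, -0.2, -0.5]
width: 0.0
clock: 6.2
eef_pos: [551.3, -122.9, 22.1]
tool_rot: [3.142, 0.0, -0.729]
force: [-1.0, 0.4, -0.7]
width: 0.0
t 6.2 ctrl-frame TCP [ -4.2 -55.1  22.1] yaw err -0.002 rot [ 3.142  0.    -0.729] F [-1.   0.4 -0.7] w 0.0 q [ 0.02  0.77  0.24  1.9  -0.34  0.52 -1.81]
tool shift cm [ 0.32 -0.01  0.01]
```

View pics/wrist6.png

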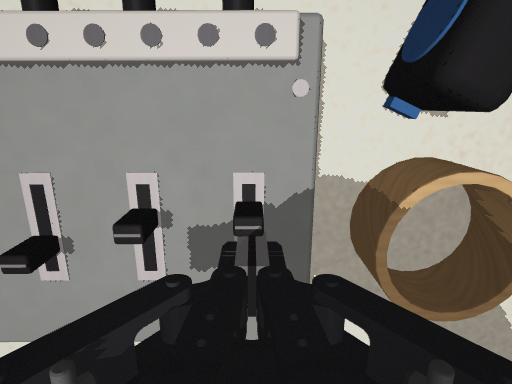

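Knob 3 (249,215) now sits ahead of knob 2 (135,225), so the pad is pushing it. I'll continue in small steps until the stop is felt.

```bash
python3 -m crank '[{"x":0.3,"y":0,"z":0,"spin":0},{"x":0.3,"y":0,"z":0,"spin":0},{"x":0.2,"y":0,"z":0,"spin":0},{"x":0,"y":0,"z":0,"spin":0}]'
python3 go.py -1 -55 22
python3 - <<'E'
from cell import vision
import cv2
cv2.imwrite("pics/wrist7.png",vision.get_image("wrist"))
E
```

```text
clock: 6.65
eef_pos: [554.1, -125.4, 21.9]
tool_rot: [3.141, 0.008, -0.728]
force: [-6.5, 5.2, 7.5]
width: 0.1
t 6.65 ctrl-frame TCP [ -0.4 -55.1  21.9] yaw err -0.001 rot [ 3.141  0.008 -0.728] F [-6.5  5.2  7.5] w 0.1 q [ 0.02  0.77  0.24  1.88 -0.34  0.54 -1.81]
tool shift cm [-0.06 -0.01 -0.01]
```

View pics/wrist7.png

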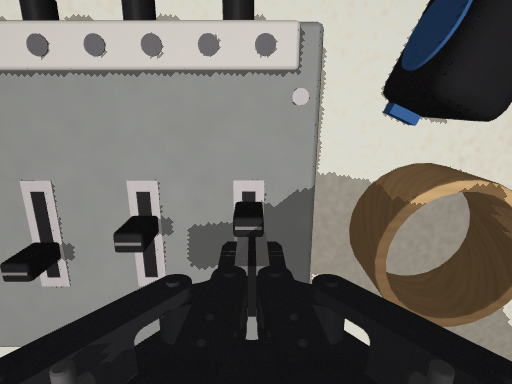

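Force rose to about 8 N with the TCP at x=-0.4, where -1 is expected at the stop. Switch 3 is home. Next: back off, lift, and go to the strip side of switch 2.

```bash
python3 -m crank '[{"x":-1.0,"y":0,"z":0,"spin":0},{"x":-0.4,"y":0,"z":-2,"spin":0},{"x":0,"y":0,"z":-2.5,"spin":0},{"x":2.8,"y":-2.8,"z":0,"spin":0},{"x":2.7,"y":-2.7,"z":0,"spin":0}]'
python3 -m crank '[{"x":0,"y":0,"z":0,"spin":0}]'
python3 go.py 40 0 22
```

```text
clock: 7.2
eef_pos: [626.3, -115.2, 68.8]
tool_rot: [-3.14, -0.004, -0.73]
force: [1.4, -0.6, -0.3]
width: 0.0
clock: 7.3
eef_pos: [631.2, -113.6, 67.9]
tool_rot: [-3.137, -0.008, -0.726]
force: [0.3, 0.2, 0.9]
width: -0.3
t 7.3 ctrl-frame TCP [49.3  5.  67.9] yaw err 0.001 rot [-3.137 -0.008 -0.726] F [0.3 0.2 0.9] w -0.3 q [-0.04  0.78  0.3   1.67 -0.31  0.73 -1.89]
tool shift cm [-0.97  0.52  4.58]
```

```bash
python3 -m crank '[{"x":-0.6,"y":0,"z":0,"spin":0},{"x":0,"y":0,"z":0,"spin":0}]'
python3 go.py 40 0 22
```

```text
clock: 7.5
eef_pos: [617.8, -109.9, 66.6]
tool_rot: [3.14, 0.002, -0.729]
force: [-0.7, -0.5, -0.5]
width: -0.1
t 7.5 ctrl-frame TCP [36.9 -1.2 66.6] yaw err -0.002 rot [ 3.14e+00  2.00e-03 -7.29e-01] F [-0.7 -0.5 -0.5] w -0.1 q [-0.05  0.77  0.3   1.69 -0.31  0.73 -1.89]
tool shift cm [ 0.32 -0.13  4.46]
```

```bash
python3 -m crank '[{"x":0.2,"y":-0.1,"z":1.5,"spin":0},{"x":0,"y":0,"z":1.5,"spin":0},{"x":0,"y":0,"z":1.0,"spin":0},{"x":0,"y":0,"z":0.4,"spin":0},{"x":0,"y":0,"z":0,"spin":0}]'
python3 go.py 1 0 22
python3 - <<'E'
from cell import vision
import cv2
cv2.imwrite("pics/wrist8.png",vision.get_image("wrist"))
E
```

```text
clock: 8.0
eef_pos: [621.2, -111.0, 21.9]
tool_rot: [3.14, 0.002, -0.73]
force: [0.6, 0.2, 0.0]
width: -0.0
t 8.0 ctrl-frame TCP [40.2  0.3 21.9] yaw err -0.002 rot [ 3.14e+00  2.00e-03 -7.30e-01] F [0.6 0.2 0. ] w -0.0 q [-0.03  0.84  0.27  1.7  -0.33  0.65 -1.87]
tool shift cm [-3.92  0.03 -0.  ]
```

View pics/wrist8.png

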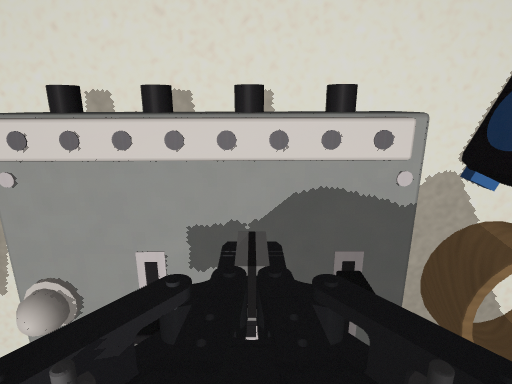

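The pad is down on the strip side of switch 2, clear of the strip at row 160. Now I'll push it towards off.

```bash
python3 -m crank '[{"x":-0.8,"y":0,"z":0,"spin":0},{"x":-0.8,"y":0,"z":0,"spin":0},{"x":-0.8,"y":0,"z":0,"spin":0},{"x":-0.6,"y":0,"z":0,"spin":0},{"x":-0.4,"y":0,"z":0,"spin":0}]'
python3 -m crank '[{"x":-0.2,"y":0,"z":0,"spin":0},{"x":-0.2,"y":0,"z":0,"spin":0},{"x":-0.15,"y":0,"z":0,"spin":0},{"x":0,"y":0,"z":0,"spin":0}]'
python3 go.py 1 0 22
```

```text
clock: 8.55
eef_pos: [596.7, -88.2, 23.6]
tool_rot: [-3.141, -0.001, -0.729]
force: [1.4, -1.9, -0.1]
width: -0.0
clock: 8.95
eef_pos: [593.0, -84.8, 23.4]
tool_rot: [-3.141, -0.001, -0.729]
force: [0.6, -2.3, 1.4]
width: -0.1
t 8.95 ctrl-frame TCP [ 1.6  1.1 23.4] yaw err -0.002 rot [-3.141e+00 -1.000e-03 -7.290e-01] F [ 0.6 -2.3  1.4] w -0.1 q [-0.07  0.8   0.27  1.8  -0.35  0.59 -1.89]
tool shift cm [-0.06  0.11  0.14]
```

```bash
python3 -m crank '[{"x":-0.15,"y":0,"z":0,"spin":0},{"x":-0.1,"y":0,"z":0,"spin":0},{"x":0,"y":0,"z":0,"spin":0}]'
python3 go.py 1 0 22
```

```text
clock: 9.25
eef_pos: [593.0, -84.8, 23.4]
tool_rot: [-3.141, -0.005, -0.73]
force: [5.1, -5.1, -1.6]
width: 0.0
t 9.25 ctrl-frame TCP [ 1.7  1.1 23.4] yaw err -0.003 rot [-3.141 -0.005 -0.73 ] F [ 5.1 -5.1 -1.6] w 0.0 q [-0.07  0.8   0.27  1.81 -0.35  0.58 -1.89]
tool shift cm [-0.07  0.11  0.14]
```

The TCP stayed put while the force rose to 7 N, so switch 2 is at its stop. Switch 1 next.

```bash
python3 -m crank '[{"x":1.2,"y":0,"z":0,"spin":0},{"x":0.2,"y":0,"z":-2,"spin":0},{"x":0,"y":0,"z":-2.5,"spin":0},{"x":-2.8,"y":-2.7,"z":0,"spin":0},{"x":-2.7,"y":-2.6,"z":0,"spin":0}]'
python3 -m crank '[{"x":0,"y":0,"z":0,"spin":0},{"x":0,"y":0,"z":0,"spin":0}]'
python3 go.py -42 55 22
```

```text
clock: 9.75
eef_pos: [595.3, -16.1, 68.6]
tool_rot: [-3.141, 0.001, -0.732]
force: [1.0, 2.0, -0.3]
width: -0.0
clock: 9.95
eef_pos: [594.7, -14.3, 67.6]
tool_rot: [3.141, 0.003, -0.726]
force: [-0.4, -0.0, 0.2]
width: 0.2
t 9.95 ctrl-frame TCP [-44.   54.8  67.6] yaw err 0.001 rot [ 3.141e+00  3.000e-03 -7.260e-01] F [-0.4 -0.   0.2] w 0.2 q [-0.21  0.73  0.31  1.79 -0.33  0.67 -2.01]
tool shift cm [ 0.21 -0.02  4.56]
```

```bash
python3 -m crank '[{"x":0,"y":0,"z":1.5,"spin":0},{"x":0,"y":0,"z":1.5,"spin":0},{"x":0,"y":0,"z":1.0,"spin":0},{"x":0,"y":0,"z":0.5,"spin":0},{"x":0,"y":0,"z":0,"spin":0}]'
python3 go.py -1 55 22
python3 - <<'E'
from cell import vision
import cv2
cv2.imwrite("pics/wrist9.png",vision.get_image("wrist"))
E
```

```text
clock: 10.45
eef_pos: [594.6, -16.7, 21.8]
tool_rot: [3.14, 0.002, -0.73]
force: [0.3, 0.1, -0.8]
width: -0.0
t 10.45 ctrl-frame TCP [-42.5  53.   21.8] yaw err -0.003 rot [ 3.14e+00  2.00e-03 -7.30e-01] F [ 0.3  0.1 -0.8] w -0.0 q [-0.19  0.8   0.28  1.81 -0.36  0.58 -1.99]
tool shift cm [ 4.15 -0.21 -0.03]
```

View pics/wrist9.png

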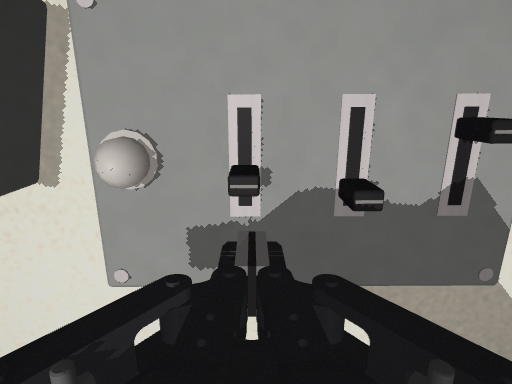

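The picture shows switch 2 at (360,195), at the near (off) end, and switch 3 at (485,128), near the strip (on). Knob 1 at (244,180) is part-way, in front of the pad. I'll push it on.

```bash
python3 -m crank '[{"x":0.8,"y":-0.2,"z":0,"spin":0},{"x":0.8,"y":0,"z":0,"spin":0},{"x":0.7,"y":0,"z":0,"spin":0},{"x":0.6,"y":0,"z":0,"spin":0},{"x":0.5,"y":0,"z":0,"spin":0}]'
python3 -m crank '[{"x":0.3,"y":0,"z":0,"spin":0},{"x":0.2,"y":0,"z":0,"spin":0},{"x":0.2,"y":0,"z":0,"spin":0},{"x":0,"y":0,"z":0,"spin":0}]'
python3 go.py -1 55 22
```

```text
clock: 11.0
eef_pos: [622.6, -37.3, 23.3]
tool_rot: [-3.141, 0.0, -0.729]
force: [-1.2, 1.6, 1.4]
width: 0.3
clock: 11.4
eef_pos: [627.6, -42.2, 23.1]
tool_rot: [-3.142, -0.0, -0.729]
force: [-0.5, 1.2, 0.9]
width: -0.1
t 11.4 ctrl-frame TCP [-0.8 55.9 23.1] yaw err -0.002 rot [-3.142 -0.    -0.729] F [-0.5  1.2  0.9] w -0.1 q [-0.15  0.83  0.28  1.71 -0.35  0.65 -1.97]
tool shift cm [-0.02  0.09  0.11]
```

```bash
python3 -m crank '[{"x":0.15,"y":0,"z":0,"spin":0},{"x":0.1,"y":0,"z":0,"spin":0},{"x":0,"y":0,"z":0,"spin":0}]'
python3 go.py -1 55 22
```

```text
clock: 11.7
eef_pos: [627.9, -42.6, 23.0]
tool_rot: [3.141, 0.003, -0.729]
force: [-4.2, 4.7, 4.5]
width: 0.4
t 11.7 ctrl-frame TCP [-0.4 55.8 23. ] yaw err -0.001 rot [ 3.141e+00  3.000e-03 -7.290e-01] F [-4.2  4.7  4.5] w 0.4 q [-0.14  0.83  0.28  1.71 -0.35  0.65 -1.97]
tool shift cm [-0.06  0.08  0.1 ]
```

The stop is felt at x=-0.4 again. I'll back off, lift, move clear and look.

```bash
python3 -m crank '[{"x":-1.2,"y":0,"z":0,"spin":0},{"x":-0.3,"y":0,"z":-2,"spin":0},{"x":0,"y":0,"z":-4,"spin":0},{"x":0,"y":0,"z":-4,"spin":0},{"x":-3.5,"y":0,"z":-2,"spin":0}]'
python3 -m crank '[{"x":-4,"y":0,"z":0,"spin":0},{"x":-4,"y":0,"z":0,"spin":0},{"x":-2,"y":0,"z":0,"spin":0},{"x":0,"y":0,"z":0,"spin":0},{"x":0,"y":0,"z":0,"spin":0}]'
python3 go.py
python3 - <<'E'
from cell import vision
import cv2,numpy as np
cv2.imwrite("pics/wristA.png",vision.get_image("wrist"))
a=vision.get_image("scene")[95:245,75:275]
cv2.imwrite("pics/sceneA.png",np.clip(cv2.resize(a,None,fx=4,fy=4,interpolation=2)*1.5,0,255).astype('uint8'))
E
```

```text
clock: 12.2
eef_pos: [596.9, -15.4, 147.0]
tool_rot: [-3.138, -0.011, -0.735]
force: [-0.1, 0.4, 0.9]
width: -0.2
clock: 12.7
eef_pos: [518.2, 55.8, 143.5]
tool_rot: [-3.141, -0.002, -0.729]
force: [0.3, -0.2, 0.5]
width: 0.3
t 12.7 ctrl-frame TCP [-147.7   56.4  143.5] yaw err -0.002 rot [-3.141e+00 -2.000e-03 -7.290e-01] F [ 0.3 -0.2  0.5] w 0.3 q [-0.41  0.54  0.37  1.94 -0.29  0.72 -2.17]
```

View pics/wristA.png

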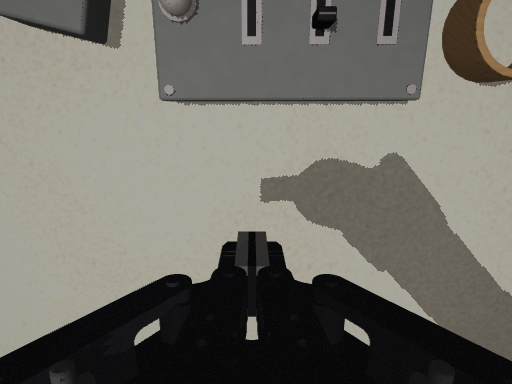

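View pics/sceneA.png

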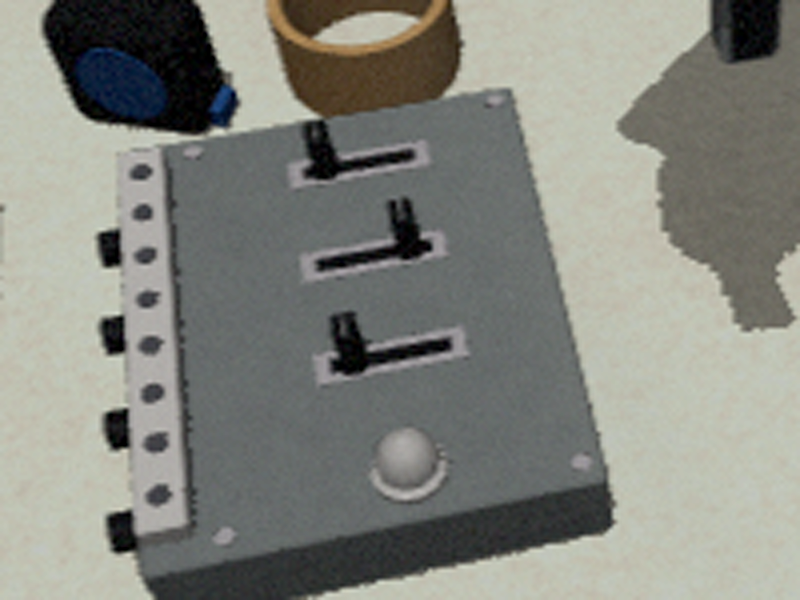

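Knob tops in the scene view, full-picture pixels, measured against predicted end positions:

| Switch | Measured | Predicted at end stop |
|---|---|---|
| 1 | (160.8, 174.5) | (160.5, 175.8), on |
| 2 | (175.5, 147) | (174.8, 147.1), off |
| 3 | (154.3, 127) | (153.4, 127.2), on |

All three are home, the bystanders have not moved and the arm is clear.

Run:
```python
from cell import ctrl
print(ctrl.finish_job(), ctrl.read_state()["clock"])
```

```text
the job is handed in; nothing more can be done
the job is handed in; nothing more can be done
```

All three switches are set: the first on, the second off and the third on. All three had been left part-way, so I pushed each to its end stop with the shut gripper.

- **Last checks:** In the final scene picture each knob was within about 2 px of its predicted end position. That is roughly 1–2 mm of travel, against the 10 mm allowed. I also felt a reaction of about 6–11 N at each stop.
- **Other limits:** The arm was lifted clear, nothing had been knocked over, and the clock read about 12.8 s of the 35 s allowed.
- **Disagreement:** The visible finger end was about 33–35 mm higher than the reported TCP. My first pass over switch 3 therefore went above its knob without touching it. I confirmed the offset in the pictures and lowered the reported TCP to about 22 mm for all three pushes.

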